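Set the bench throttle valve: seat it, then two turns open

TASK

Swing the inspection lamp on its boom off to the left, until the lamp head is at least 15 cm clear of the valve. Then take the wheel's upright crank handle and turn the wheel clockwise (seen from above) until it is fully closed against its stop, then back it off exactly two full turns anticlockwise. Finish there still gripping the crank handle, the wheel at rest, with the lamp left out of the way and the parts lying around not disturbed.

Things in the scene. Friction and masses are not known exactly. Their poses are not given: they have to be found in the camera images.
- lamp_boom (a joint): Swing of the lamp boom about the vertical post, rad, range -0.35 to 2.2. Near 0 the lamp head hangs over the valve; it grows clockwise seen from above, that is as the lamp head swings towards the robot and on to the robot's left. Stiff hinge (about 0.3 N m), stays where it is left.
- lamp_hinge (a point): Point on the lamp post's vertical axis at boom height (205 mm). Steel post 22 mm thick on a round fixed foot 90 mm across; top of the hinge at 229 mm.
- lamp_grip (a point): Point to grip on the lamp head's handle, 235 mm above the surface, 200 mm from the hinge axis: an upright black cylinder 20 mm thick from z = 202 to 256 mm, on top of the middle of the flat round aluminium lamp head (84 mm across, z = 170 to 196 mm) at the boom's end. It is fixed to the boom and turns with it.
- wheel_axis (a point): Centre of the valve wheel (on its vertical axis, at rim height 92 mm), fixed. Dark steel handwheel, three spokes, rim 110 mm across centre line and 13 mm thick, rim top at 99 mm, hub top at 106 mm, on a brass valve with steel pipe stubs to both sides and a small round gauge (its centre 98 mm from the wheel axis, top at 94 mm) on the end of one of them; foot 100x85 mm bolted down.
- valve_wheel (a joint): Turn of the wheel, rad: 0 = fully closed against a hard stop; grows anticlockwise seen from above as the valve opens, 6.283 per turn, travel to four turns (25.1). Stays where it is left; turning takes about 0.1 N m (2 N at the handle). The direction in which the handle stands at the stop differs from start to start. At the start it is between about a fifth of a turn and nine tenths of a turn open.
- crank_grip (a point): Point to grip on the crank handle, on its axis, 24 mm above its lower end (125 mm above the surface), 55 mm from the wheel's axis; it travels round with the wheel.
- crank_handle: The wheel's crank handle: upright black cylinder 21 mm thick, 46 mm high (z = 101 to 147 mm) on the rim; a sleeve that spins freely on its own pin, so a gripper can hold it and go round without turning itself. Origin: centre of its lower end.
- piston_1: Bystander, to be left alone: aluminium piston, 66x67x57 mm, standing to the right of the valve. Origin: centre of its underside.
- lap_paste: Bystander, to be left alone: small round tin, 48 mm across, 30 mm high, right of the valve. Origin: centre of its underside.
- grease_tin: Bystander, to be left alone: round tin with a white lid, 77 mm across, 52 mm high, to the left of the lamp stand. Origin: centre of its underside.
- spanner_17: Bystander, to be left alone: combination spanner, 35x204x9 mm, lying between the robot and the valve, to the right. Origin: centre of its underside.
- pliers: Bystander, to be left alone: pliers with green grips, 53x174x12 mm, lying farther to the right. Origin: centre of its underside.
- clutch_basket: Bystander, to be left alone: slotted round clutch basket, 121 mm across, 47 mm high, farther to the right. Origin: centre of its underside.

How it is judged:
By the outcome, as a careful person would: the job done as asked, in the order asked, and still so for the second after the job is handed in, while the arm keeps its last pose, push and grip.
It also fails if it takes over 72 s, if anything falls off the work surface, if the arm or the gripper's body presses on something with over 40 N, if the wrist force passes 120 N, or if a joint passes its speed limit or range.

ROBOT

A 6-joint arm with a two-finger parallel gripper is mounted at the origin on a cart in front of the work surface, level with it; the furniture and walls round the work are solid. World frame = base frame: x ahead of the robot, y to its left, z up, the work surface at z = 0. Lengths are in m, angles in rad, forces in N, time in s.
With the tool pointing down it reaches from about 0.35 to 0.975 m from the base axis. Payload 17.4 kg.
Tool frame: the origin (TCP) lies on the centre line of the jaws, within the pads' length; the fingertips stand 11 mm ahead of it and the grasp point (between the pads) lies 8 mm behind it; z points along the fingers, y is the line along which they close (so a half turn about z gives the same grasp; the last joint's range is limited). The gripper opens to 85 mm and grips with 20 to 120 N. Pads are 22 mm wide; open, the fingers measure 114 mm over their backs; the gripper's body (76 mm by 85 mm) begins 54 mm behind the grasp point. The pads swing forward as they close: fully open they stand 13 mm farther back than shut.
Start: joints at [-1.326, 0.116, 1.442, -0, 1.584, -0.038], TCP at [0.188, -0.648, 0.242] pointing down, gripper open.
Joint ranges: [-2.83, 2.83], [-0.83, 2.19], [0.07, 2.5], [-1.14, 4.28], [0.01, 3], [-2.97, 2.97]. Speed limits (rad/s): [1.89, 1.89, 2.22, 3.14, 3.14, 3.14].

INTERFACE

Orientations are given as a unit quaternion [x, y, z, w].
In Python, from plant import arm gives the robot as it stands.
- The arm moves only by the tool play_rows, never from a script. Its argument "increments" is a list of rows, each a list of 3 entries, a list of its own where there are three numbers: the turn, a rotation vector about the world's x, y, z in degrees, then the shift along the world's x, y, z in mm, then the closure, from 0 (fully open) to 1 (shut). In form: [[[rx, ry, rz], [tx, ty, tz], grip], ...]. A call has 1 to 10 rows; each row shifts and turns the commanded pose from where the row before left it; what a row does not reach is not made up. A row lasts 1/12 s, in which the tool goes at most 41.7 mm and 7.16 degrees, less where a joint would pass 70% of its speed; a pose out of reach is approached as far as the arm can. A call with a gripper value outside its range is refused whole. The fingers move at their own pace and stop on an object; "squeeze" is the grip in N (left out, the last holds). Time passes only in rows, so rows that do not move let the fingers close. It gives the time, the measured TCP pose, the force, the opening and the grip force at its end, in the units of the state.
- arm.observe(): the state, without advancing time (a new reading comes with each control period).
- arm.grab_frame(name): name is "scene" or "top" or "wrist"; returns a dict with "pixels" (400x640x3 uint8, blue, green, red), "K" (3x3 intrinsics, pixels), "position" and "orientation" of the camera in the world; the wrist camera has in their place "hand_eye" (4x4, takes a point from camera to tool coordinates, whose origin is the TCP and whose axes are the flange's). Camera axes: x right, y down, z forward; pixel columns grow to the right and rows downward; lengths in m; the calibration is good to about 2 mm. A picture is of the moment at which its call begins: read the wrist's pose just before it. There is no depth.
- arm.close_job(): hands the job in; it is judged then, once.
Trained networks look in the newest picture that a camera, given by its name, has taken for a name from the list of things; names that differ only in an ending like _2 or _b are one class to them, and where a whole thing is asked for, a point or a joint stands for the part that bears it (a point fixed in the world has none). Each returns a list of dicts, best first, with "p" (0 to 1); they miss things now and then, are a little off and sometimes report something else, mostly with a low value. They report only what shows in the picture. A call takes as long as a camera call.
- arm.outline_of(query, camera): "pixels" (400x640 bool, what is visible of it) and "point" ([column, row] in pixels, amid what is visible of it).
The state is a dict: "t": time; "qpos": joint angles; "joint_vel": joint speeds; "effort": joint torques, N m; "eef_pos": TCP position; "eef_rot": TCP orientation; "contact_force": force on the tool from outside, world axes, zero at the start; "moment": the same for the moment, N m; "grip_width": finger opening in m; "finger_force": force on a finger pad.
Only numpy, scipy, OpenCV 4.12 (cv2) and the standard library are available. Lean on these libraries where they do the work, as an engineer would, in place of code of your own. Each camera call takes 0.05 s, during which the arm holds its last target. There are 200 camera calls.

## Working session

There is one attempt and no reset: what is moved stays moved. The work goes in short steps, Python scripts to look and compute and a tool call to move; the robot and the scene stay as the last step left them, time stands still between calls to the robot, and variables do not carry over. Pictures are saved under pics/ and viewed, at most 10 in all, crops included, and the job is handed in when it is done.

Besides the shell and the picture viewer there is one more tool, called after "Call:" as name([rows], argument=value, ...), one row to a line, values as JSON. play_rows: Moves the arm, as the interface text tells. Its arguments: {"type":"object","properties":{"increments":{"type":"array"},"squeeze":{"type":"number"}},"required":["increments"]}

```bash
mkdir -p pics; cat > h.py <<'E'
import numpy as np, cv2
from scipy.spatial.transform import Rotation as R
from plant import arm
def ray(f,px):
    d=np.linalg.inv(f["K"])@np.array([px[0],px[1],1.])
    return np.array(f["position"]),R.from_quat(f["orientation"]).as_matrix()@d if np.size(f["orientation"])==4 else np.array(f["orientation"])@d
def atz(f,px,z):
    p,d=ray(f,px); return p+d*(z-p[2])/d[2]
E
python3 - <<'E'
from h import *
ims={}
for c in("scene","top"):
    f=arm.grab_frame(c);cv2.imwrite(f"pics/{c}0.png",f["pixels"])
    print(c,np.round(f["position"],3),np.round(f["orientation"],3))
    for n,z in(("lamp_grip",.235),("lamp_boom",.2),("wheel_axis",.092),("valve_wheel",.092),("crank_handle",.125),("piston_1",.03),("lap_paste",.015),("grease_tin",.026),("spanner_17",.005),("pliers",.005),("clutch_basket",.024)):
        try:
            for o in arm.outline_of(n,c)[:2]: print(n,round(o["p"],2),np.round(o["point"]),np.round(atz(f,o["point"],z),3),o["pixels"].sum())
        except Exception as e: print(n,e)
print(arm.observe())
E
```

```text
scene [-0.215  0.528  0.872] [-0.44   0.789 -0.376  0.206]
lamp_grip 0.61 [297. 184.] [0.522 0.131 0.235] 1709
lamp_boom 0.63 [293. 187.] [0.558 0.122 0.2  ] 1618
wheel_axis 0.64 [307. 236.] [0.505 0.12  0.092] 2674
valve_wheel 0.71 [308. 226.] [0.534 0.1   0.092] 951
piston_1 0.62 [329. 177.] [ 0.739 -0.088  0.03 ] 503
lap_paste 0.62 [355. 200.] [ 0.632 -0.104  0.015] 290
grease_tin 0.59 [213. 263.] [0.603 0.316 0.026] 1217
spanner_17 0.61 [392. 274.] [ 0.371 -0.03   0.005] 122
pliers 0.63 [414. 232.] [ 0.456 -0.165  0.005] 134
clutch_basket 0.56 [393. 184.] [ 0.625 -0.228  0.024] 1326
top [0.282 0.059 1.443] [-0.701  0.705 -0.078  0.077]
lamp_grip 0.7 [289. 196.] [0.584 0.148 0.235] 1639
lamp_boom 0.98 [298. 205.] [0.568 0.124 0.2  ] 1079
lamp_boom 0.31 [235. 207.] [0.563 0.301 0.2  ] 543
wheel_axis 0.85 [316. 222.] [0.539 0.075 0.092] 975
valve_wheel 0.94 [317. 225.] [0.529 0.074 0.092] 395
piston_1 0.98 [365. 165.] [ 0.736 -0.083  0.03 ] 385
piston_1 0.62 [301. 207.] [0.599 0.124 0.03 ] 1058
lap_paste 0.7 [373. 194.] [ 0.644 -0.107  0.015] 181
grease_tin 0.95 [236. 208.] [0.599 0
[... 299 characters left out ...]
ray([-1.32578624e+00,  1.15984597e-01,  1.44161858e+00,  1.28701245e-06,
        1.58400537e+00, -3.77692644e-02]), 'joint_vel': array([-8.62218543e-04,  7.71197370e-04,  1.87822748e-05, -2.74042859e-04,
       -5.46597943e-04, -5.94624501e-04]), 'effort': array([ 1.56243270e-03, -7.31726789e+01, -6.32646775e+01,  9.52808887e-05,
        5.28826222e-04, -6.60697583e-05]), 'eef_pos': array([ 0.18835305, -0.64818417,  0.24230198]), 'eef_rot': array([ 9.90021120e-01,  1.40919065e-01, -1.81936111e-07, -7.97031746e-06]), 'contact_force': array([ 0.43435838, -0.06729037,  0.20328238]), 'moment': array([-0.05034368,  0.02277922,  0.01902565]), 'finger_force': 0.0, 'grip_width': 0.08557162446619546}
```

```bash
python3 - <<'E'
import cv2,numpy as np
a=cv2.imread('pics/scene0.png')[130:330,170:430];b=cv2.imread('pics/top0.png')[130:310,210:440]
a=cv2.resize(a,None,fx=3,fy=3,interpolation=3)
b=cv2.resize(b,None,fx=3.3,fy=3.3,interpolation=3)
cv2.imwrite('pics/a.png',a);cv2.imwrite('pics/b.png',b)
E
```

```text
(no output)
```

View pics/a.png

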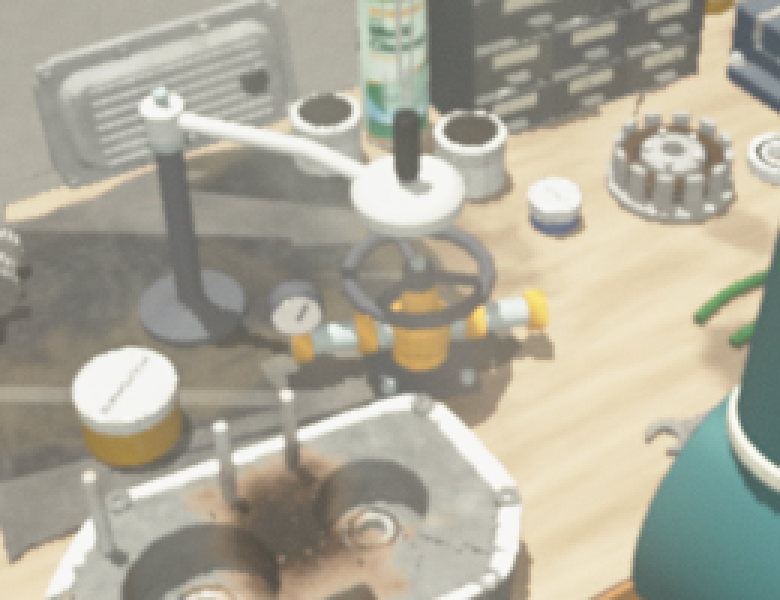

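View pics/b.png

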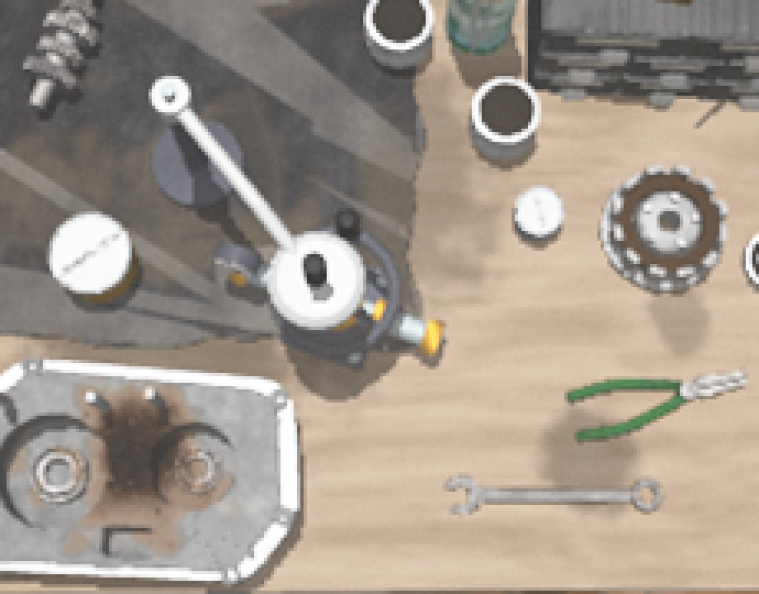

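The scene view shows the lamp handle top near px (306,168) and the hinge near (224,165). In the top view the hinge is near (261.5,159.5), the lamp handle top near (306,209), and the crank handle top near (315,197), behind the lamp head.

```bash
python3 - <<'E'
from h import *
t=arm.grab_frame("top");s=arm.grab_frame("scene")
for n,ct,cs,z in(("hinge",(261.5,159.4),(224,165),.229),("lamp",(305.8,209.5),(305.7,168.5),.256)):
    p,d=ray(t,ct);q,e=ray(s,cs)
    A=np.stack([d,-e],1);u=np.linalg.lstsq(A,q-p,rcond=None)[0]
    print(n,atz(t,ct,z),atz(s,cs,z),"tri",p+d*u[0],q+e*u[1])
print("crank",atz(t,(315.2,196.5),.147))
print("crank far-cap",atz(t,(315.2,198.5),.125))
for c in((394,333),(216,258),(250,295)): print("misc",atz(t,(210+c[0]/3.3,130+c[1]/3.3),.092))
# wheel hub in scene
print("hub",atz(s,(170+418/3,130+265/3),.106),atz(s,(170+418/3,130+280/3),.092))
for c in((343,275),(495,275),(418,232),(418,325)): print("rim",atz(s,(170+c[0]/3,130+c[1]/3),.092))
E
```

```text
hinge [0.69094751 0.22576034 0.229     ] [0.67495358 0.23256009 0.229     ] tri [0.69555681 0.22763893 0.21530862] [0.69463838 0.22602646 0.21477817]
lamp [0.54151363 0.10118958 0.256     ] [0.53519186 0.10249636 0.256     ] tri [0.54245332 0.10134169 0.25169709] [0.54092802 0.09924244 0.25128978]
crank [0.6039963  0.07767558 0.147     ]
crank far-cap [0.60334749 0.07800478 0.125     ]
misc [0.51132742 0.03626338 0.092     ]
misc [0.58196001 0.19879279 0.092     ]
misc [0.54721843 0.16723327 0.092     ]
hub [0.54141379 0.0921717  0.106     ] [0.53995675 0.09324994 0.092     ]
rim [0.57579853 0.14035047 0.092     ]
rim [0.51337928 0.03879573 0.092     ]
rim [0.59015321 0.06354016 0.092     ]
rim [0.49617922 0.11916054 0.092     ]
```

Call:
play_rows([
  [[0,0,6.8],[11.7,25,9]],
  [[0,0,6.8],[11.7,25,9]],
  [[0,0,6.8],[11.7,25,9]],
  [[0,0,6.8],[11.7,25,9]],
  [[0,0,6.8],[11.7,25,9]],
  [[0,0,6.8],[11.7,25,9]],
  [[0,0,6.8],[11.7,25,9]],
  [[0,0,6.8],[11.7,25,9]],
  [[0,0,6.8],[11.7,25,9]],
  [[0,0,6.8],[11.7,25,9]],
], squeeze=30)

```text
validation failed for argument at $.in...
```

Rows need the closure entry too.

Call:
play_rows([
  [[0,0,6.8],[11.7,25,9],0],
  [[0,0,6.8],[11.7,25,9],0],
  [[0,0,6.8],[11.7,25,9],0],
  [[0,0,6.8],[11.7,25,9],0],
  [[0,0,6.8],[11.7,25,9],0],
  [[0,0,6.8],[11.7,25,9],0],
  [[0,0,6.8],[11.7,25,9],0],
  [[0,0,6.8],[11.7,25,9],0],
  [[0,0,6.8],[11.7,25,9],0],
  [[0,0,6.8],[11.7,25,9],0],
], squeeze=30)

```text
t: 2.13
eef_pos: [0.3056, -0.3969, 0.3329]
eef_rot: [0.74, 0.673, -0.0, 0.0]
contact_force: [0.8, -0.9, -0.2]
grip_width: 0.0855
finger_force: 0.0
```

Call:
play_rows([
  [[0,0,6.8],[11.7,25,0],0],
  [[0,0,6.8],[11.7,25,0],0],
  [[0,0,6.8],[11.7,25,0],0],
  [[0,0,6.8],[11.7,25,0],0],
  [[0,0,6.8],[11.7,25,0],0],
  [[0,0,6.8],[11.7,25,0],0],
  [[0,0,6.8],[11.7,25,0],0],
  [[0,0,6.8],[11.7,25,0],0],
  [[0,0,6.8],[11.7,25,0],0],
  [[0,0,6.8],[11.7,25,0],0],
])

```text
t: 2.97
eef_pos: [0.4226, -0.1468, 0.3326]
eef_rot: [0.237, 0.971, -0.0, 0.0]
contact_force: [0.7, -0.1, -1.7]
grip_width: 0.0853
finger_force: 0.0
```

Call:
play_rows([
  [[0,0,6.8],[11.7,25,0],0],
  [[0,0,6.8],[11.7,25,0],0],
  [[0,0,6.8],[11.7,25,0],0],
  [[0,0,6.8],[11.7,25,0],0],
  [[0,0,6.8],[11.7,25,0],0],
  [[0,0,6.8],[11.7,25,0],0],
  [[0,0,6.8],[0,0,0],0],
  [[0,0,6.8],[0,0,0],0],
  [[0,0,6.8],[0,0,0],0],
  [[0,0,6.8],[0,0,0],0],
])

```text
t: 3.8
eef_pos: [0.4926, 0.002, 0.3324]
eef_rot: [-0.347, 0.938, -0.0, 0.0]
contact_force: [0.2, 0.3, -0.1]
grip_width: 0.0859
finger_force: 0.0
```

```bash
cat >> h.py <<'E'
def wrist():
    s=arm.observe(); f=arm.grab_frame("wrist")
    T=np.eye(4);T[:3,:3]=R.from_quat(s["eef_rot"]).as_matrix();T[:3,3]=s["eef_pos"]
    W=T@np.array(f["hand_eye"]); f["position"]=W[:3,3]; f["orientation"]=W[:3,:3]
    return f
E
python3 - <<'E'
from h import *
f=wrist();cv2.imwrite("pics/w1.png",f["pixels"]);print(f["position"],arm.observe()["qpos"])
for n,z in (("lamp_grip",.235),("crank_handle",.125),("lamp_boom",.2),("valve_wheel",.092)):
    for o in arm.outline_of(n,"wrist")[:2]: print(n,o["p"],o["point"],atz(f,o["point"],z),o["pixels"].sum())
E
```

```text
[ 0.44116716 -0.04209216  0.46315397] [-4.77866752e-02 -2.93232537e-01  1.68015001e+00 -2.38217076e-05
  1.75456524e+00 -2.33593254e+00]
lamp_grip 0.62 [363.7, 286.0] [0.52511815 0.07977554 0.235     ] 5061
crank_handle 0.6 [307.7, 282.0] [0.60863532 0.07911774 0.125     ] 351
lamp_boom 0.74 [364.9, 286.4] [0.53754145 0.09971187 0.2       ] 5016
valve_wheel 0.88 [331.0, 240.7] [0.55526673 0.07435337 0.092     ] 2488
valve_wheel 0.53 [315.4, 47.6] [ 0.38590445 -0.09704576  0.092     ] 1442
```

View pics/w1.png

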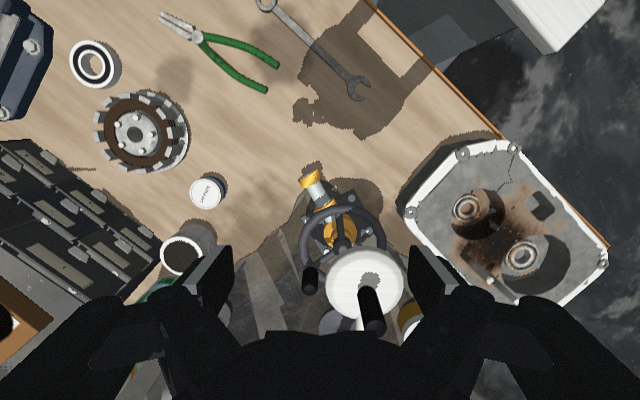

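The wrist view shows the lamp handle with its foot near (368,291) and its top near (373,326), the crank handle at about (309,280) left of the lamp head, and the wheel hub at about (340,240).

```bash
python3 - <<'E'
from h import *
f=wrist()
for c,z in(((373,325),.256),((368,293),.202),((364,286),.183),((310,285),.147),((309,272),.101),((340,240),.106)): print(c,z,atz(f,c,z))
E
```

```text
(373, 325) 0.256 [0.54036907 0.09873622 0.256     ]
(368, 293) 0.202 [0.54138529 0.10544397 0.202     ]
(364, 286) 0.183 [0.54510902 0.10700398 0.183     ]
(310, 285) 0.147 [0.59981325 0.07463747 0.147     ]
(309, 272) 0.101 [0.60818098 0.07766147 0.101     ]
(340, 240) 0.106 [0.54326308 0.07754882 0.106     ]
```

Call:
play_rows([
  [[0,0,0],[12,25,0],0],
  [[0,0,0],[12,25,0],0],
  [[0,0,0],[12,25,0],0],
  [[0,0,0],[12.5,24,0],0],
  [[0,0,0],[0,0,-35],0],
  [[0,0,0],[0,0,-35],0],
  [[0,0,0],[0,0,-25],0],
  [[0,0,0],[0,0,-10],0],
  [[0,0,0],[0,0,0],1],
  [[0,0,0],[0,0,0],1],
], squeeze=30)

```text
t: 4.93
eef_pos: [0.5413, 0.1007, 0.2285]
eef_rot: [-0.343, 0.939, -0.0, 0.0]
contact_force: [-0.0, 0.3, 1.3]
grip_width: 0.0639
finger_force: 0.0
```

Call:
play_rows([
  [[0,0,0],[0,0,0],1],
  [[0,0,0],[0,0,0],1],
  [[0,0,0],[0,0,0],1],
  [[0,0,0],[0,0,0],1],
])

```text
t: 5.27
eef_pos: [0.5414, 0.1008, 0.2287]
eef_rot: [-0.344, 0.939, -0.0, 0.001]
contact_force: [-1.6, 0.4, 4.6]
grip_width: 0.0194
finger_force: 29.1
```

```bash
python3 - <<'E'
import numpy as np
h=np.array([694.5,229.]);a0=np.degrees(np.arctan2(100.8-229,541.4-694.5));print(a0)
a=np.radians(a0-6*np.arange(20));P=h+200*np.c_[np.cos(a),np.sin(a)]
P=np.round(P-P[0],1);D=np.round(np.diff(P,axis=0),1)
print(str([[[0,0,-6],list(map(float,d))+[0],1] for d in D]).replace(' ',''))
E
```

```text
-140.05850047321488
[[[0,0,-6],[-12.6,16.7,0],1],[[0,0,-6],[-10.7,18.0,0],1],[[0,0,-6],[-8.9,19.0,0],1],[[0,0,-6],[-6.8,19.8,0],1],[[0,0,-6],[-4.7,20.4,0],1],[[0,0,-6],[-2.5,20.8,0],1],[[0,0,-6],[-0.3,20.9,0],1],[[0,0,-6],[1.8,20.8,0],1],[[0,0,-6],[4.0,20.6,0],1],[[0,0,-6],[6.2,20.0,0],1],[[0,0,-6],[8.2,19.3,0],1],[[0,0,-6],[10.1,18.3,0],1],[[0,0,-6],[12.1,17.1,0],1],[[0,0,-6],[13.7,15.8,0],1],[[0,0,-6],[15.3,14.2,0],1],[[0,0,-6],[16.8,12.6,0],1],[[0,0,-6],[17.9,10.8,0],1],[[0,0,-6],[19.0,8.8,0],1],[[0,0,-6],[19.8,6.8,0],1]]
```

Call:
play_rows([
  [[0,0,-6],[-12.6,16.7,0],1],
  [[0,0,-6],[-10.7,18.0,0],1],
  [[0,0,-6],[-8.9,19.0,0],1],
  [[0,0,-6],[-6.8,19.8,0],1],
  [[0,0,-6],[-4.7,20.4,0],1],
])

```text
t: 5.68
eef_pos: [0.4979, 0.1956, 0.2287]
eef_rot: [-0.086, 0.996, 0.0, 0.002]
contact_force: [22.7, 1.4, -2.3]
grip_width: 0.0194
finger_force: 29.8
```

Call:
play_rows([
  [[0,0,-6],[0.5,20.8,0],1],
  [[0,0,-6],[0.7,20.9,0],1],
])

```text
t: 5.85
eef_pos: [0.4965, 0.2374, 0.2285]
eef_rot: [0.018, 1.0, -0.0, -0.002]
contact_force: [-21.5, -1.1, 11.1]
grip_width: 0.0195
finger_force: 31.4
```

Call:
play_rows([
  [[0,0,-6],[-0.3,20.8,0],1],
  [[0,0,-6],[4.0,20.6,0],1],
  [[0,0,-6],[6.2,20.0,0],1],
])

```text
t: 6.1
eef_pos: [0.5084, 0.2989, 0.2285]
eef_rot: [0.174, 0.985, 0.0, 0.001]
contact_force: [7.0, -5.7, 3.7]
grip_width: 0.0189
finger_force: 30.7
```

Good.

Call:
play_rows([
  [[0,0,-6],[8.4,19.2,0],1],
  [[0,0,-6],[10.3,18.2,0],1],
  [[0,0,-6],[12.1,17.1,0],1],
  [[0,0,-6],[13.7,15.8,0],1],
])

```text
t: 6.43
eef_pos: [0.5529, 0.3698, 0.2285]
eef_rot: [0.375, 0.927, 0.001, -0.0]
contact_force: [-0.8, -2.3, 7.2]
grip_width: 0.0191
finger_force: 30.9
```

Call:
play_rows([
  [[0,0,-6],[15.3,14,0],1],
  [[0,0,-6],[16.8,12.4,0],1],
])

```text
t: 6.6
eef_pos: [0.5849, 0.3967, 0.2285]
eef_rot: [0.47, 0.883, 0.001, -0.001]
contact_force: [-4.9, 4.2, 8.0]
grip_width: 0.019
finger_force: 30.9
```

Call:
play_rows([
  [[0,0,-6],[17.9,10.6,0],1],
  [[0,0,-6],[19.0,8.6,0],1],
  [[0,0,-6],[19.8,6.8,0],1],
  [[0,0,0],[0,0,0],1],
])

```text
t: 6.93
eef_pos: [0.6436, 0.4236, 0.2283]
eef_rot: [0.603, 0.798, 0.002, -0.001]
contact_force: [-4.9, 14.7, 5.5]
grip_width: 0.0193
finger_force: 30.9
```

Call:
play_rows([
  [[0,0,0],[0,0,0],0],
  [[0,0,0],[0,0,0],0],
  [[0,0,0],[0,0,0],0],
  [[0,0,0],[0,0,0],0],
  [[0,0,0],[0,0,0],0],
  [[0,0,0],[0,0,20],0],
  [[0,0,0],[0,0,30],0],
  [[0,0,0],[0,0,30],0],
  [[0,0,0],[0,0,30],0],
])

```text
t: 7.68
eef_pos: [0.6415, 0.4201, 0.3387]
eef_rot: [0.6, 0.8, -0.0, 0.0]
contact_force: [0.5, -0.4, 0.5]
grip_width: 0.0855
finger_force: 0.0
```

Call:
play_rows([
  [[0,0,0],[-8,-35,0],0],
  [[0,0,0],[-8,-35,0],0],
  [[0,0,0],[-8,-35,0],0],
  [[0,0,0],[-8,-35,0],0],
  [[0,0,0],[-8,-35,0],0],
  [[0,0,0],[-8,-35,0],0],
  [[0,0,0],[-8,-35,0],0],
  [[0,0,0],[-8,-35,0],0],
  [[0,0,0],[-8,-35,0],0],
  [[0,0,0],[-8,-35,0],0],
])

```text
t: 8.52
eef_pos: [0.5608, 0.0689, 0.3375]
eef_rot: [0.6, 0.8, 0.0, 0.0]
contact_force: [0.7, -0.7, -0.0]
grip_width: 0.0852
finger_force: 0.0
```

Call:
play_rows([
  [[0,0,-6],[-8,-35,0],0],
  [[0,0,0],[-8,-35,0],0.3],
  [[0,0,0],[0,0,0],0.5],
  [[0,0,0],[0,0,0],0.5],
])

```text
t: 8.85
eef_pos: [0.5453, -0.001, 0.3378]
eef_rot: [0.642, 0.766, 0.0, 0.0]
contact_force: [-0.5, 0.6, 0.4]
grip_width: 0.052
finger_force: 0.0
```

```bash
python3 - <<'E'
from h import *
f=wrist();cv2.imwrite("pics/w2.png",f["pixels"]);s=arm.observe();print(f["position"],s["qpos"],s["eef_pos"],s["grip_width"])
for n,z in (("crank_handle",.125),("valve_wheel",.092)):
    for o in arm.outline_of(n,"wrist")[:2]: print(n,o["p"],o["point"],atz(f,o["point"],z),o["pixels"].sum())
f=arm.grab_frame("top")
for n,z in (("crank_handle",.125),("valve_wheel",.092),("lamp_grip",.235),("lamp_boom",.2)):
    for o in arm.outline_of(n,"top")[:2]: print(n,o["p"],o["point"],atz(f,o["point"],z),o["pixels"].sum())
E
```

```text
[0.53351608 0.06600955 0.46853081] [-4.66848010e-02 -1.75635068e-01  1.57421763e+00  1.63344506e-04
  1.74233719e+00 -2.23566383e-01] [5.45534379e-01 8.60359316e-05 3.37628975e-01] 0.04430391579689874
crank_handle 0.57 [384.5, 120.2] [0.60580395 0.07559614 0.125     ] 369
valve_wheel 0.91 [338.6, 100.5] [0.55217282 0.08941683 0.092     ] 4667
valve_wheel 0.84 [306.9, 213.5] [0.56495317 0.10364507 0.092     ] 448
lamp_boom 0.81 [199.7, 174.3] [0.65748417 0.4035455  0.2       ] 1043
```

View pics/w2.png

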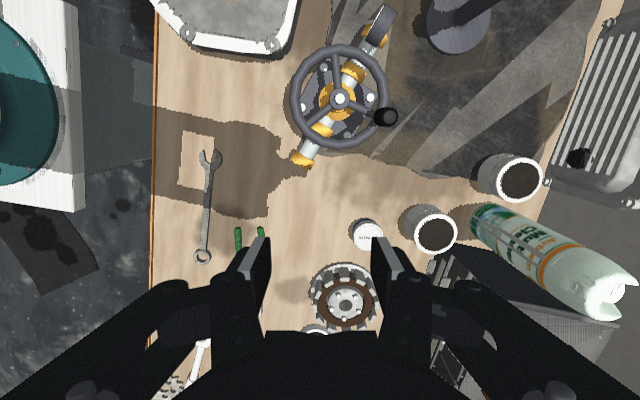

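The wrist view now shows the wheel unobstructed, with its hub at (340,98) and the crank handle top at about (388,117). The lamp is out of the way.

```bash
python3 - <<'E'
from h import *
f=wrist()
for c,z in(((339.8,98.3),.106),((388,117),.147),((384.5,119.5),.125)): print(c,atz(f,c,z))
o=arm.outline_of("valve_wheel","wrist")[0]["pixels"].astype(np.uint8)
o=cv2.morphologyEx(o,cv2.MORPH_OPEN,np.ones((3,3)))
c=max(cv2.findContours(o,0,2)[0],key=cv2.contourArea)
P=np.array([atz(f,p,.092)[:2] for p in c[:,0].astype(float)])
w=np.ones(len(P))
for i in range(10):
    A=np.c_[2*P,np.ones(len(P))]*w[:,None];s=np.linalg.lstsq(A,(P**2).sum(1)*w,rcond=None)[0]
    r=np.sqrt(s[2]+s[0]**2+s[1]**2);e=np.linalg.norm(P-s[:2],axis=1)-r;w=(abs(e)<max(.002,np.median(abs(e))*1.5)).astype(float)
print("rim centre",s[:2],"R",r,w.mean())
E
```

```text
(339.8, 98.3) [0.55239041 0.09341239 0.106     ]
(388, 117) [0.60403523 0.08123434 0.147     ]
(384.5, 119.5) [0.60558818 0.07878118 0.125     ]
rim centre [0.55226871 0.09091221] R 0.06042829044482254 0.8716216216216216
```

Call:
play_rows([
  [[0,0,0],[20,26.5,-20],0.5],
  [[0,0,0],[20,26.5,-20],0.5],
  [[0,0,0],[19.5,26.5,-20],0.5],
  [[0,0,0],[0,0,-35],0.5],
  [[0,0,0],[0,0,-35],0.5],
  [[0,0,0],[0,0,-35],0.5],
  [[0,0,0],[0,0,-25],0.5],
  [[0,0,0],[0,0,-20],0.5],
  [[0,0,0],[0,0,-10],0.5],
  [[0,0,0],[0,0,0],0.5],
])

```text
t: 10.18
eef_pos: [0.6044, 0.0801, 0.115]
eef_rot: [0.641, 0.767, -0.001, -0.001]
contact_force: [-0.7, 0.3, -0.4]
grip_width: 0.0429
finger_force: 0.0
```

Call:
play_rows([
  [[0,0,0],[0,0,0],1],
  [[0,0,0],[0,0,0],1],
  [[0,0,0],[0,0,0],1],
  [[0,0,0],[0,0,0],1],
  [[0,0,0],[0,0,0],1],
], squeeze=40)

```text
t: 10.6
eef_pos: [0.6056, 0.0802, 0.1191]
eef_rot: [0.641, 0.767, 0.001, 0.0]
contact_force: [-6.1, 1.4, 6.7]
grip_width: 0.0203
finger_force: 39.7
```

```bash
cat > g.py <<'E'
import numpy as np,sys,json
# cx cy  x y(now)  step_deg n
cx,cy,x,y,st,n=map(float,sys.argv[1:7]);n=int(n)
a0=np.arctan2(y-cy,x-cx);print("now r",np.hypot(y-cy,x-cx),"ang",np.degrees(a0))
a=a0+np.radians(st)*np.arange(1,n+1)
P=np.round(np.vstack([[x,y],np.c_[cx+55*np.cos(a),cy+55*np.sin(a)]]),1)
D=np.round(np.diff(P,axis=0),1)
for i in range(0,n,10): print(str([[[0,0,0],[float(d[0]),float(d[1]),0],1] for d in D[i:i+10]]).replace(' ',''))
E
python3 g.py 552.3 91.5 605.4 80.1 -10 8
```

```text
now r 54.309943840884266 ang -12.116861929122589
[[[0,0,0],[-2.1,-9.3,0],1],[[0,0,0],[-4.4,-8.5,0],1],[[0,0,0],[-5.8,-7.7,0],1],[[0,0,0],[-7.0,-6.5,0],1],[[0,0,0],[-8.1,-5.2,0],1],[[0,0,0],[-8.8,-3.7,0],1],[[0,0,0],[-9.4,-2.2,0],1],[[0,0,0],[-9.5,-0.5,0],1]]
```

Call:
play_rows([
  [[0,0,0],[-2.1,-9.3,0],1],
  [[0,0,0],[-4.4,-8.5,0],1],
  [[0,0,0],[-5.8,-7.7,0],1],
])

```text
t: 10.85
eef_pos: [0.5931, 0.0551, 0.1191]
eef_rot: [0.641, 0.767, 0.001, -0.0]
contact_force: [-9.0, 10.8, 7.5]
grip_width: 0.0201
finger_force: 39.9
```

Call:
play_rows([
  [[0,0,0],[-7.0,-6.5,0],1],
  [[0,0,0],[-8.1,-5.2,0],1],
  [[0,0,0],[-8.8,-3.7,0],1],
])

```text
t: 11.1
eef_pos: [0.5695, 0.0396, 0.1191]
eef_rot: [0.641, 0.767, 0.002, 0.0]
contact_force: [-1.7, 9.8, 5.0]
grip_width: 0.0206
finger_force: 39.6
```

```bash
python3 g.py 552.3 92.2 569.7 39.6 -6 46 | sed 's/\[0,0,0\],//g;s/,0\],1\]/]/g'
```

```text
now r 55.40324900220206 ang -71.69586323178262
[[[-5.7,-1.1],[[-5.7,-1.0],[[-5.7,-0.3],[[-5.8,0.3],[[-5.6,0.8],[[-5.6,1.5],[[-5.4,2.0],[[-5.1,2.6],[[-4.9,3.1],[[-4.5,3.6]]
[[[-4.1,4.1],[[-3.6,4.4],[[-3.2,4.8],[[-2.6,5.2],[[-2.1,5.3],[[-1.5,5.6],[[-1.0,5.7],[[-0.3,5.7],[[0.3,5.8],[[0.8,5.6]]
[[[1.5,5.6],[[2.0,5.4],[[2.6,5.1],[[3.1,4.9],[[3.6,4.5],[[4.1,4.1],[[4.4,3.6],[[4.8,3.2],[[5.2,2.6],[[5.3,2.1]]
[[[5.6,1.5],[[5.7,1.0],[[5.7,0.3],[[5.8,-0.3],[[5.6,-0.8],[[5.6,-1.5],[[5.4,-2.0],[[5.1,-2.6],[[4.9,-3.1],[[4.5,-3.6]]
[[[4.1,-4.1],[[3.6,-4.4],[[3.2,-4.8],[[2.6,-5.2],[[2.1,-5.3],[[1.5,-5.6]]
```

Call:
play_rows([
  [[0,0,0],[-5,-1,0],1],
  [[0,0,0],[-5,-0.8,0],1],
], squeeze=30)

```text
t: 11.27
eef_pos: [0.5596, 0.0374, 0.1191]
eef_rot: [0.641, 0.767, 0.001, 0.001]
contact_force: [1.4, 2.6, 8.0]
grip_width: 0.0205
finger_force: 39.8
```

Call:
play_rows([
  [[0,0,0],[-5.8,-0.6,0],1],
  [[0,0,0],[-5.8,0.1,0],1],
])

```text
t: 11.43
eef_pos: [0.5482, 0.0369, 0.1191]
eef_rot: [0.641, 0.767, 0.001, 0.001]
contact_force: [2.9, 3.8, 7.7]
grip_width: 0.0201
finger_force: 39.9
```

Call:
play_rows([
  [[0,0,0],[-5.7,0.7,0],1],
  [[0,0,0],[-5.6,1.2,0],1],
])

```text
t: 11.6
eef_pos: [0.537, 0.0388, 0.1191]
eef_rot: [0.641, 0.767, 0.001, 0.001]
contact_force: [2.6, 3.8, 8.0]
grip_width: 0.0203
finger_force: 39.9
```

Call:
play_rows([
  [[0,0,0],[-5.4,1.8,0],1],
  [[0,0,0],[-5.2,2.4,0],1],
])

```text
t: 11.77
eef_pos: [0.5264, 0.043, 0.1191]
eef_rot: [0.641, 0.767, 0.001, 0.001]
contact_force: [3.6, 3.3, 8.0]
grip_width: 0.02
finger_force: 39.8
```

Call:
play_rows([
  [[0,0,0],[-5.0,2.9,0],1],
  [[0,0,0],[-4.7,3.4,0],1],
])

```text
t: 11.93
eef_pos: [0.5168, 0.0493, 0.1191]
eef_rot: [0.641, 0.767, 0.001, 0.001]
contact_force: [4.1, 2.1, 6.6]
grip_width: 0.0199
finger_force: 39.8
```

Call:
play_rows([
  [[0,0,0],[-4.2,4.1,0],1],
  [[0,0,0],[-3.6,4.5,0],1],
])

```text
t: 12.1
eef_pos: [0.5088, 0.0576, 0.1191]
eef_rot: [0.641, 0.767, 0.001, 0.001]
contact_force: [0.5, -2.4, 9.0]
grip_width: 0.02
finger_force: 40.0
```

Call:
play_rows([
  [[0,0,0],[-3.3,4.8,0],1],
  [[0,0,0],[-2.8,5.1,0],1],
])

```text
t: 12.27
eef_pos: [0.5025, 0.0675, 0.1191]
eef_rot: [0.642, 0.767, 0.001, 0.001]
contact_force: [-0.7, -3.2, 10.3]
grip_width: 0.0201
finger_force: 40.1
```

Call:
play_rows([
  [[0,0,0],[-2.3,5.3,0],1],
  [[0,0,0],[-1.7,5.5,0],1],
])

```text
t: 12.43
eef_pos: [0.4985, 0.0784, 0.1191]
eef_rot: [0.642, 0.767, 0.001, 0.001]
contact_force: [-1.9, -1.7, 10.0]
grip_width: 0.0202
finger_force: 40.1
```

Call:
play_rows([
  [[0,0,0],[-1.1,5.6,0],1],
  [[0,0,0],[-0.5,5.7,0],1],
])

```text
t: 12.6
eef_pos: [0.4969, 0.0898, 0.1191]
eef_rot: [0.642, 0.767, 0.001, 0.001]
contact_force: [-2.2, -2.2, 10.8]
grip_width: 0.0204
finger_force: 40.2
```

Call:
play_rows([
  [[0,0,0],[0.1,5.8,0],1],
  [[0,0,0],[0.7,5.7,0],1],
])

```text
t: 12.77
eef_pos: [0.4976, 0.1014, 0.1191]
eef_rot: [0.641, 0.767, 0.001, 0.001]
contact_force: [-2.8, -1.6, 9.3]
grip_width: 0.0201
finger_force: 40.2
```

Call:
play_rows([
  [[0,0,0],[1.2,5.6,0],1],
  [[0,0,0],[1.8,5.4,0],1],
])

```text
t: 12.93
eef_pos: [0.5006, 0.1122, 0.119]
eef_rot: [0.641, 0.767, 0.0, 0.001]
contact_force: [-17.9, -35.8, 15.0]
grip_width: 0.0202
finger_force: 41.0
```

Call:
play_rows([
  [[0,0,0],[0,0,0],1],
  [[0,0,0],[0,0,0],1],
])

```text
t: 13.1
eef_pos: [0.5004, 0.1118, 0.119]
eef_rot: [0.641, 0.767, -0.0, 0.001]
contact_force: [-8.4, -7.0, 14.2]
grip_width: 0.0201
finger_force: 40.4
```

Call:
play_rows([
  [[0,0,0],[-0.4,-0.9,0],1],
  [[0,0,0],[0,0,0],1],
])

```text
t: 13.27
eef_pos: [0.5003, 0.1115, 0.119]
eef_rot: [0.641, 0.767, 0.001, 0.001]
contact_force: [-4.9, 0.9, 10.4]
grip_width: 0.0204
finger_force: 40.1
```

Call:
play_rows([
  [[0,0,0],[-0.4,-0.9,0],1],
  [[0,0,0],[0,0,0],1],
])

```text
t: 13.43
eef_pos: [0.5, 0.1107, 0.1191]
eef_rot: [0.641, 0.767, 0.001, 0.001]
contact_force: [-3.5, 1.9, 10.3]
grip_width: 0.0203
finger_force: 40.0
```

Call:
play_rows([
  [[0,0,0],[0.5,1.4,0],1],
  [[0,0,0],[0.7,1.9,0],1],
  [[0,0,0],[0,0,0],1],
  [[0,0,0],[0,0,0],1],
])

```text
t: 13.77
eef_pos: [0.5005, 0.1121, 0.119]
eef_rot: [0.642, 0.767, -0.002, 0.001]
contact_force: [-13.0, -18.1, 16.8]
grip_width: 0.0204
finger_force: 40.8
```

```bash
python3 - <<'E'
from h import *
P=np.array([[605.6,80.2],[593.1,55.1],[569.5,39.6],[559.6,37.4],[548.2,36.9],[537,38.8],[526.4,43],[516.8,49.3],[508.8,57.6],[502.5,67.5],[498.5,78.4],[496.9,89.8],[497.6,101.4],[500.4,111.8]])
s=np.linalg.lstsq(np.c_[2*P,np.ones(len(P))],(P**2).sum(1),rcond=None)[0]
print(s[:2],np.sqrt(s[2]+s[0]**2+s[1]**2),np.round(np.linalg.norm(P-s[:2],axis=1),1))
print(np.degrees(np.arctan2(111.9-s[1],500.4-s[0])))
f=wrist();cv2.imwrite("pics/stop.png",f["pixels"]);st=arm.observe();print(st["eef_pos"],st["contact_force"])
for n in("valve_wheel","crank_handle"):
    for o in arm.outline_of(n,"wrist")[:1]: np.save(f"stop_{n}.npy",o["pixels"]);print(n,o["p"],o["point"],o["pixels"].sum())
E
python3 g.py 552.0 92.1 500.4 111.9 15 48
```

```text
[551.88062404  91.86286262] 55.09437560773514 [55.  55.2 55.2 55.  55.1 55.1 55.1 55.2 55.  55.1 55.1 55.  55.1 55.2]
158.73316332428456
[0.50047606 0.11210404 0.11897538] [-12.68319344 -17.21287822  15.88316888]
valve_wheel 0.72 [387.6, 258.1] 11575
crank_handle 0.83 [317.3, 275.0] 3070
now r 55.2684358381889 ang 159.00714662688583
[[[0,0,0],[-3.1,-14.1,0],1],[[0,0,0],[0.4,-14.3,0],1],[[0,0,0],[4.1,-13.8,0],1],[[0,0,0],[7.5,-12.2,0],1],[[0,0,0],[10.4,-9.9,0],1],[[0,0,0],[12.6,-6.8,0],1],[[0,0,0],[14.0,-3.4,0],1],[[0,0,0],[14.3,0.4,0],1],[[0,0,0],[13.8,4.1,0],1],[[0,0,0],[12.2,7.5,0],1]]
[[[0,0,0],[9.9,10.4,0],1],[[0,0,0],[6.8,12.6,0],1],[[0,0,0],[3.4,14.0,0],1],[[0,0,0],[-0.4,14.3,0],1],[[0,0,0],[-4.1,13.8,0],1],[[0,0,0],[-7.5,12.2,0],1],[[0,0,0],[-10.4,9.9,0],1],[[0,0,0],[-12.6,6.8,0],1],[[0,0,0],[-14.0,3.4,0],1],[[0,0,0],[-14.3,-0.4,0],1]]
[[[0,0,0],[-13.8,-4.1,0],1],[[0,0,0],[-12.2,-7.5,0],1],[[0,0,0],[-9.9,-10.4,0],1],[[0,0,0],[-6.8,-12.6,0],1],[[0,0,0],[-3.4,-14.0,0],1],[[0,0,0],[0.4,-14.3,0],1],[[0,0,0],[4.1,-13.8,0],1],[[0,0,0],[7.5,-12.2,0],1],[[0,0,0],[10.4,-9.9,0],1],[[0,0,0],[12.6,-6.8,0],1]]
[[[0,0,0],[14.0,-3.4,0],1],[[0,0,0],[14.3,0.4,0],1],[[0,0,0],[13.8,4.1,0],1],[[0,0,0],[12.2,7.5,0],1],[[0,0,0],[9.9,10.4,0],1],[[0,0,0],[6.8,12.6,0],1],[[0,0,0],[3.4,14.0,0],1],[[0,0,0],[-0.4,14.3,0],1],[[0,0,0],[-4.1,13.8,0],1],[[0,0,0],[-7.5,12.2,0],1]]
[[[0,0,0],[-10.4,9.9,0],1],[[0,0,0],[-12.6,6.8,0],1],[[0,0,0],[-14.0,3.4,0],1],[[0,0,0],[-14.3,-0.4,0],1],[[0,0,0],[-13.8,-4.1,0],1],[[0,0,0],[-12.2,-7.5,0],1],[[0,0,0],[-9.9,-10.4,0],1],[[0,0,0],[-6.8,-12.6,0],1]]
```

View pics/stop.png

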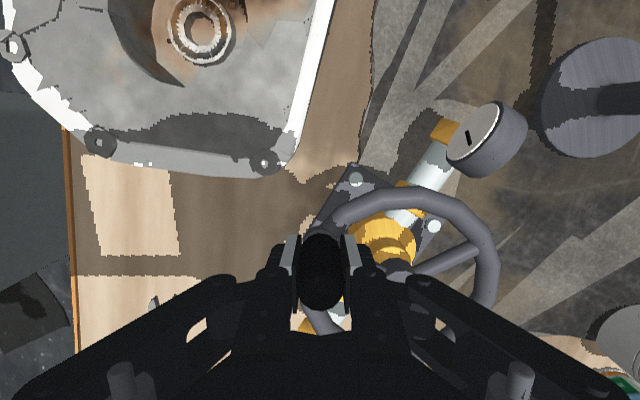

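The picture shows the crank handle centred between the pads at about (318,270), with nothing else touching the wheel. The wheel is firmly against its stop, so I'll start backing it off.

Call:
play_rows([
  [[0,0,0],[-0.7,-1.9,0],1],
  [[0,0,0],[-3.1,-14.1,0],1],
  [[0,0,0],[0.4,-14.3,0],1],
  [[0,0,0],[4.1,-13.8,0],1],
  [[0,0,0],[7.5,-12.2,0],1],
  [[0,0,0],[10.4,-9.9,0],1],
])

```text
t: 14.42
eef_pos: [0.5199, 0.047, 0.1191]
eef_rot: [0.641, 0.767, 0.001, 0.001]
contact_force: [5.6, 11.3, 5.5]
grip_width: 0.0203
finger_force: 39.7
```

Call:
play_rows([
  [[0,0,0],[12.6,-6.8,0],1],
  [[0,0,0],[14.0,-3.4,0],1],
  [[0,0,0],[14.3,0.4,0],1],
  [[0,0,0],[13.8,4.1,0],1],
  [[0,0,0],[12.2,7.5,0],1],
  [[0,0,0],[9.9,10.4,0],1],
  [[0,0,0],[6.8,12.6,0],1],
  [[0,0,0],[3.4,14.0,0],1],
  [[0,0,0],[-0.4,14.3,0],1],
])

```text
t: 15.17
eef_pos: [0.6063, 0.1011, 0.119]
eef_rot: [0.642, 0.767, -0.0, 0.0]
contact_force: [-16.7, -5.5, 13.4]
grip_width: 0.0204
finger_force: 40.5
```

Call:
play_rows([
  [[0,0,0],[-4.9,13.6,0],1],
  [[0,0,0],[-7.5,12.2,0],1],
  [[0,0,0],[-10.4,9.9,0],1],
  [[0,0,0],[-12.6,6.8,0],1],
  [[0,0,0],[-14.0,3.4,0],1],
  [[0,0,0],[-14.3,-0.4,0],1],
  [[0,0,0],[-13.8,-4.1,0],1],
  [[0,0,0],[-12.2,-7.5,0],1],
  [[0,0,0],[-9.9,-10.4,0],1],
  [[0,0,0],[-6.8,-12.6,0],1],
])

```text
t: 16.0
eef_pos: [0.4999, 0.1116, 0.1191]
eef_rot: [0.641, 0.767, 0.001, 0.002]
contact_force: [13.5, -3.0, 4.8]
grip_width: 0.0204
finger_force: 39.5
```

Call:
play_rows([
  [[0,0,0],[-2.4,-14.1,0],1],
  [[0,0,0],[0.4,-14.3,0],1],
  [[0,0,0],[4.1,-13.8,0],1],
  [[0,0,0],[7.5,-12.2,0],1],
  [[0,0,0],[10.4,-9.9,0],1],
  [[0,0,0],[12.6,-6.8,0],1],
  [[0,0,0],[14.0,-3.4,0],1],
  [[0,0,0],[14.3,0.4,0],1],
])

```text
t: 16.67
eef_pos: [0.5615, 0.0377, 0.119]
eef_rot: [0.642, 0.767, 0.001, 0.0]
contact_force: [-5.0, 17.3, 10.6]
grip_width: 0.0204
finger_force: 40.0
```

Call:
play_rows([
  [[0,0,0],[13.8,4.1,0],1],
  [[0,0,0],[12.2,7.5,0],1],
  [[0,0,0],[9.9,10.4,0],1],
  [[0,0,0],[6.8,12.6,0],1],
  [[0,0,0],[3.0,14.0,0],1],
  [[0,0,0],[-0.9,14.3,0],1],
])

```text
t: 17.17
eef_pos: [0.6062, 0.1008, 0.119]
eef_rot: [0.642, 0.767, 0.0, 0.001]
contact_force: [-5.3, -3.7, 9.3]
grip_width: 0.0205
finger_force: 39.9
```

Call:
play_rows([
  [[0,0,0],[-4.1,13.7,0],1],
  [[0,0,0],[-7.5,12.2,0],1],
  [[0,0,0],[-10.4,9.9,0],1],
  [[0,0,0],[-12.6,6.8,0],1],
  [[0,0,0],[-14.0,3.4,0],1],
  [[0,0,0],[-14.3,-0.4,0],1],
  [[0,0,0],[-13.8,-4.1,0],1],
])

```text
t: 17.75
eef_pos: [0.5288, 0.1425, 0.1191]
eef_rot: [0.641, 0.767, 0.001, 0.001]
contact_force: [5.8, -7.1, 7.9]
grip_width: 0.0203
finger_force: 39.8
```

Call:
play_rows([
  [[0,0,0],[-12.0,-7.5,0],1],
  [[0,0,0],[-9.8,-10.4,0],1],
  [[0,0,0],[-6.6,-12.6,0],1],
  [[0,0,0],[0,0,0],1],
  [[0,0,0],[0,0,0],1],
])

```text
t: 18.17
eef_pos: [0.5001, 0.111, 0.119]
eef_rot: [0.642, 0.767, 0.001, 0.001]
contact_force: [-6.8, 0.8, 10.1]
grip_width: 0.0201
finger_force: 40.1
```

```bash
python3 - <<'E'
from h import *
f=wrist();st=arm.observe();print(st["eef_pos"],st["contact_force"],st["joint_vel"].round(4))
a=cv2.imread("pics/stop.png")[:,:,1].astype(np.float32);b=f["pixels"][:,:,1].astype(np.float32)
cv2.imwrite("pics/end.png",f["pixels"])
for n,m in(("wheel",(slice(185,300),slice(420,520))),("bg",(slice(0,180),slice(0,300))),("handle",(slice(235,310),slice(300,345)))):
    w=cv2.createHanningWindow((a[m].shape[1],a[m].shape[0]),cv2.CV_32F); print(n,cv2.phaseCorrelate(np.ascontiguousarray(a[m]),np.ascontiguousarray(b[m]),w))
for n in("valve_wheel","crank_handle"):
    for o in arm.outline_of(n,"wrist")[:1]: print(n,o["p"],o["point"],o["pixels"].sum())
f=arm.grab_frame("top");v=arm.grab_frame("scene")
cv2.imwrite("pics/e.png",np.vstack([f["pixels"][100:320,150:450],v["pixels"][110:330,150:450]]))
E
```

```text
[0.50018913 0.11118318 0.11905135] [-6.93033018  0.51652775 11.73340628] [ 0.0073  0.0063 -0.0063  0.0009  0.0025  0.0025]
wheel ((0.6305886266029574, -1.5238514741065217), 0.9975963178078333)
bg ((0.35810056718591454, -1.1104455349908733), 0.8371657495145445)
handle ((0.6804984567906054, 0.2372430015394542), 0.9787221080638744)
valve_wheel 0.81 [387.2, 254.0] 11208
crank_handle 0.87 [318.7, 274.5] 2994
```

View pics/e.png

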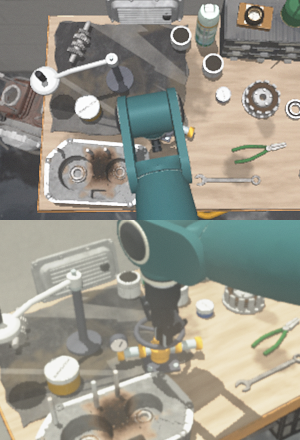

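View pics/end.png

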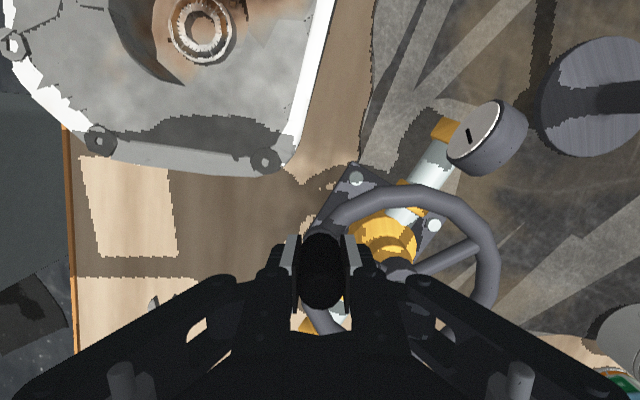

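The lamp is far left, bystanders are unmoved, and the wheel view matches the stop view to within about a pixel. The wheel is roughly 1° past two turns, so I'll nudge it back and settle.

Call:
play_rows([
  [[0,0,0],[0.3,0.8,0],1],
  [[0,0,0],[0,0,0],1],
  [[0,0,0],[0,0,0],1],
  [[0,0,0],[0,0,0],1],
  [[0,0,0],[0,0,0],1],
  [[0,0,0],[0,0,0],1],
])

```text
t: 18.92
eef_pos: [0.5006, 0.1124, 0.1191]
eef_rot: [0.641, 0.767, 0.001, 0.001]
contact_force: [-5.7, 0.7, 11.7]
grip_width: 0.0202
finger_force: 40.2
```

```bash
python3 - <<'E'
from h import *
f=wrist();st=arm.observe();print(st["eef_pos"],st["contact_force"],st["joint_vel"].round(4),st["grip_width"])
a=cv2.imread("pics/stop.png")[:,:,1].astype(np.float32);b=f["pixels"][:,:,1].astype(np.float32)
for m in((slice(185,300),slice(420,520)),(slice(235,310),slice(300,345))):
    w=cv2.createHanningWindow((a[m].shape[1],a[m].shape[0]),cv2.CV_32F); print(cv2.phaseCorrelate(np.ascontiguousarray(a[m]),np.ascontiguousarray(b[m]),w))
E
```

```text
[0.50063561 0.11240322 0.11901748] [-6.01343533  1.03694279 12.05681922] [-0.0006  0.0001 -0.0005  0.0017 -0.0011  0.002 ] 0.02022342012419564
((-0.7013255075122942, 0.7669514296631093), 0.9873054842948914)
((0.25992441238028974, 0.2563361386016467), 0.938227695606373)
```

```bash
python3 -c "
from plant import arm
print(arm.close_job())"
```

```text
the job is handed in; nothing more can be done
None
```

I handed the job in after 19 s of robot time: the lamp is swung well to the left, and the wheel was closed to its stop, then backed off two full turns (within about 0.5° by arm position). The crank handle is still gripped with the wheel at rest, and I saw no bystander disturbed in the final pictures.

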